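# Set the smoker's air vent at its control box

## Task

Swing the door of the smoker's sloping control box open (it has a steel pull), at least until it stands square to the panel, and leave it open. Then turn the knob until the tip of the pointer on the scale stands exactly opposite the point of the diamond-shaped mark (not the round one), and let go. Do not push the pointer itself, and leave the two shakers and the cup beside the box where they stand.

Things in the scene. Friction and masses are not known exactly. Their poses are not given: they have to be found in the camera images.
- control_box: Grey wedge-shaped control box, 220 deep x 220 wide, fixed to the bench. Origin: centre of its underside; x from its low front edge to its high back, y to its left (seen from the front), z up. Its sloping panel rises at 28 degrees towards the back, under the door; a rim 9 mm thick, 45 mm high, stands round it
- panel (a point): centre of the sloping panel's surface, 88 mm above the box's origin (axes as the box's). Panel axes, in the box's frame: u = (cos28, 0, sin28) up the slope, v = y, n = (-sin28, 0, cos28) out of the panel; u, v, n below are measured from here. The rim's outsides are at u = +-125, v = +-110 mm, its top at n = 45 mm
- door (a joint): angle (rad) of the flat grey door on the rim: 0 shut, grows as it opens, 1.57 square to the panel, stop at 2.0. Hinge line up the slope at v = +110 mm (left edge), n = 45 mm; the free edge (right, v = -110 mm) swings up and over to the left. Plate 249 x 218 x 6 mm, outer face 7 mm outside the hinge line. Stiff: stays where it is left
- door_pull (a point): middle of the door's steel pull: round stem, 14 to 16 mm in diameter, with a 22 mm head 7 mm thick, 34 mm tall on the door's outer face at u = 0, 190 mm from the hinge line. The point is on the stem's axis, 20 mm from that face (27 mm outside the hinge line). z points out of the outer face, x up the slope, y from the pull to the hinge
- knob (a joint): angle (rad) of the knob, positive clockwise as seen looking onto the panel, range -4.1 to 4.1. It drives the pointer: each rad clockwise moves the pointer 14 mm to the right (-v). Stiff, stays where it is left
- knob_grip (a point): grip point of the black fluted round knob, 40 mm in diameter, standing from 6 to 36 mm out of the panel at u = 45, v = -15 mm. The point is on its axis, 22 mm out of the panel; z points out of the panel; x turns with the knob
- pointer: dark steel pointer on a small carriage that slides along v in a slot across the panel; the knob moves it, over +-57 mm. Origin: under its tip (tip at u = -62 mm, standing 4 to 8 mm out of the panel); the pointer is 4 mm wide, 35 mm long, and points down the slope
- diamond_mark: THE MARK TO SET TO: dark steel diamond (a 13 mm square set on its corner, standing 8 mm out of the panel) fixed on the scale, low on the panel. Origin: under its upper point, at u = -65 mm, 3 mm down the slope from the line of the pointer's tip; y runs along the scale to the left, as the box's
- round_mark: dark steel round stud, 16 mm in diameter, 8 mm out of the panel, on the same scale; another setting, not the one wanted. Origin: under its uppermost point, at u = -65 mm
- chilli_shaker: tall shaker bottle with a green cap, 101 mm in diameter, 206 high, loose, standing near the box; origin: centre of its foot
- salt_shaker: small shaker bottle with a dark red cap, 68 mm in diameter, 123 high, loose, standing near the box; origin: centre of its foot
- tea_cup: clear cup with a brown filling, 95 mm in diameter, 132 high, loose, standing near the box; origin: centre of its foot
Not all that is in view belongs to the job. Leave any blue or green look-alike of the tea_cup alone.

How it is judged:
On the way, in this order (a step that is already met when the one before it is completed fails the run):
1. the door is open, square to the panel or further (value of joint door above 1.4 rad), for 0.2 s.
2. the pointer stands at the diamond mark (y of pointer in the frame of diamond_mark between -0.0025 and 0.0025 m), for 0.2 s.
At the end, for the whole second after the job is handed in: The door stands open (over 1.4 rad), the pointer's tip is within 2.5 mm sideways of the diamond mark's point, the knob is still, and the shakers and the cup stand upright where they were (within 20 mm) (all of step 2 and value of joint door above 1.4 rad and velocity of joint knob between -0.05 and 0.05 rad/s and angle between each of chilli_shaker, salt_shaker, tea_cup's own z axis and vertical below 0.3 rad); the robot touches nothing.
It fails at once if a shaker or the cup is moved by more than 20 mm (distance of any of chilli_shaker, salt_shaker, tea_cup from where it was at the start of the episode above 0.02 m).
It fails at once if the arm pushes the pointer (contact force between the arm and pointer above 2 N).
It fails at once if the fingers push the pointer (contact force between the fingers and pointer above 2 N).
It also fails if it takes over 72 s, if anything falls off the work surface, if the arm or the gripper's body presses on something with over 40 N, if the wrist force passes 120 N, or if a joint passes its speed limit or range.

## Robot

A 7-joint arm with a two-finger parallel gripper is mounted at the origin on the work surface; the furniture and walls round the work are solid. World frame = base frame: x ahead of the robot, y to its left, z up, the work surface at z = 0. Lengths are in m, angles in rad, forces in N, time in s.
With the tool pointing down it reaches from about 0.425 to 0.825 m from the base axis. Payload 3.6 kg.
Tool frame: the origin (TCP) lies where the fingers leave the gripper's body, on its centre line; the fingertips stand 73 mm ahead of it and the grasp point (between the pads) lies 54 mm ahead of it; z points along the fingers, y is the line along which they close (so a half turn about z gives the same grasp; the last joint's range is limited). The gripper opens to 85 mm and grips with 20 to 120 N. Pads are 22 mm wide; open, the fingers measure 114 mm over their backs; the gripper's body (76 mm by 85 mm) begins 54 mm behind the grasp point. The pads swing forward as they close: fully open they stand 13 mm farther back than shut.
Start: joints at [1.177, 0.615, -0.013, 1.423, 0.008, 1.103, -0.04], TCP at [0.234, -0.606, 0.304] pointing down, gripper open.
Joint ranges: [-3.12, 3.12], [-0.3, 2.06], [-1.34, 1.32], [0.26, 2.42], [-1.36, 4.5], [0.01, 1.98], [-2.84, 2.84]. Speed limits (rad/s): [2.79, 2.79, 3.14, 3.14, 3.14, 3.14, 3.14].

## Interface

Orientations are given as a unit quaternion [x, y, z, w].
In Python, from station import arm, snapshot, camera_info, ticket gives the robot as it stands. Calls block until the motion is done:
- arm.movep(position, orientation): joint-space move of the TCP to a pose.
- arm.line_to(position, velocity=0.15, ori=None): straight line of the TCP; ori=None keeps the orientation; velocity is the mean speed in m/s.
- arm.move_j(angles): joint-space move.
- arm.move_gripper(opening, effort=None): opening from 0.0 (shut) to 1.0 (fully open); effort is the grip in N (None keeps the last); returns when the fingers have stopped.
- arm.pause(seconds).
- arm.ik(position, orientation): joint angles nearest the present ones, or None.
- snapshot(name): name is "scene" or "top" or "wrist"; returns the picture (480x640x3 uint8, blue, green, red); there is no depth.
- camera_info(name): a dict with "fx", "fy", "cx", "cy" (pixels), "R" (3x3) and "t" (3): a world point X has camera coordinates R X + t; the wrist camera has in their place "T_tool_cam" (4x4, takes a point from camera to tool coordinates, whose origin is the TCP and whose axes are the flange's). Camera axes: x right, y down, z forward; pixel columns grow to the right and rows downward; lengths in m; the calibration is good to about 2 mm. A picture is of the moment at which its call begins: read the wrist's pose just before it. camera_info takes no time and is no camera call.
A pose or a line that the arm cannot do raises arm.MotionError and nothing moves.
- ticket.finish_job(): hands the job in; it is judged then, once.
Readings, each from a call of its own:
- arm.read_time(): time.
- arm.read_joint_positions(): joint angles.
- arm.read_dq(): joint speeds.
- arm.read_effort(): joint torques, N m.
- arm.read_tool_pos(): TCP position.
- arm.read_eef_rot(): TCP orientation.
- arm.read_ft_force(): force on the tool from outside, world axes, zero at the start.
- arm.read_wrist_torque(): the same for the moment, N m.
- arm.read_opening(): opening from 0.0 (shut) to 1.0 (fully open).
- arm.read_finger_force(): force on a finger pad.
Only numpy, scipy, OpenCV 4.12 (cv2) and the standard library are available. Lean on these libraries where they do the work, as an engineer would, in place of code of your own. Each camera call takes 0.05 s, during which the arm holds its last target. There are 200 camera calls.

## Working session

There is one attempt and no reset: what is moved stays moved. The work goes in short steps, each a Python script; the robot and the scene stay as the last script left them, time stands still between calls to the robot, and variables do not carry over. Pictures are saved under pics/ and viewed, at most 10 in all, crops included, and the job is handed in when it is done.

```bash
ls; mkdir -p pics; python3 - <<'E'
from station import arm, snapshot, camera_info
import cv2,numpy as np
for n in("scene","top"):
    cv2.imwrite(f"pics/{n}0.png",snapshot(n))
    c=camera_info(n);print(n,{k:np.round(v,4).tolist() for k,v in c.items()})
print(camera_info("wrist"));print(arm.read_time(),arm.read_tool_pos(),arm.read_eef_rot())
E
```

```text
pics
scene {'fx': 612.3943, 'fy': 612.3943, 'cx': 310.7419, 'cy': 239.6776, 'R': [[-0.7656, -0.643, -0.0189], [-0.3241, 0.411, -0.8521], [0.5557, -0.6462, -0.5231]], 't': [0.4198, 0.2866, 1.0018]}
top {'fx': 595.8236, 'fy': 595.8236, 'cx': 313.0, 'cy': 231.3676, 'R': [[0.008, -1.0, -0.0019], [-0.9975, -0.0078, -0.0708], [0.0707, 0.0025, -0.9975]], 't': [0.0018, 0.5675, 1.5382]}
{'fx': 350.26520979566124, 'fy': 350.26520979566124, 'cx': 319.9917126092781, 'cy': 236.30112889855448, 'T_tool_cam': array([[-4.83100645e-04, -9.52477386e-01, -3.04608924e-01,
         7.85642206e-02],
       [ 9.99999389e-01, -7.62891653e-04,  7.99506116e-04,
        -5.27245378e-04],
       [-9.93895100e-04, -3.04608352e-01,  9.52477173e-01,
        -6.98566576e-02],
       [ 0.00000000e+00,  0.00000000e+00,  0.00000000e+00,
         1.00000000e+00]])}
0.1 [ 0.23352367 -0.60603424  0.30282536] [ 9.83136149e-01  1.82871240e-01 -2.23696956e-04 -1.17102952e-03]
```

View pics/scene0.png

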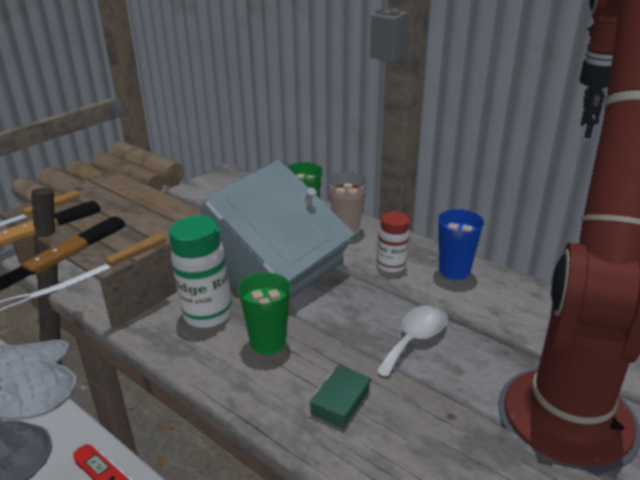

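View pics/top0.png

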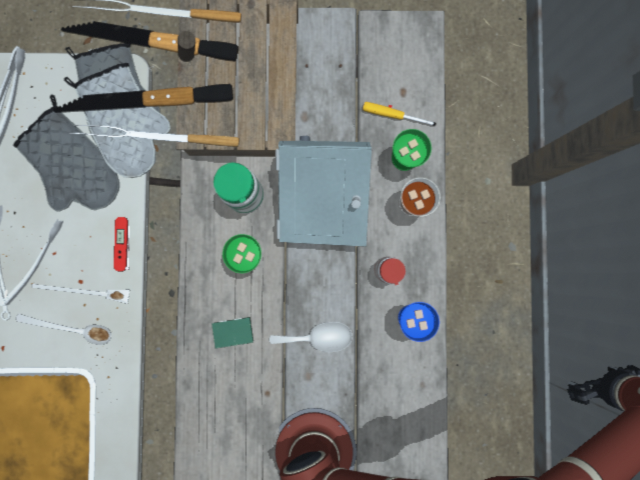

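Scene: the box sits ahead of the robot with the pull on its right, at about (311,197) in scene and (355,203) in top. The low front edge faces the robot. The chilli shaker is on the left, the salt shaker is front right, and the brown cup is right of the box. I'll enlarge both views.

```bash
python3 - <<'E'
import cv2,numpy as np
s=cv2.imread("pics/scene0.png")[155:305,200:360];t=cv2.imread("pics/top0.png")[130:255,265:385]
a=cv2.resize(s,None,fx=2.5*1.0,fy=2.5,interpolation=cv2.INTER_CUBIC);b=cv2.resize(t,None,fx=3.3,fy=3.3,interpolation=cv2.INTER_CUBIC)
o=np.zeros((420,800,3),np.uint8);o[:a.shape[0],:400]=a;o[:b.shape[0],402:402+b.shape[1]]=b[:,:398]
cv2.imwrite("pics/crop1.png",o)
E
```

```text
(no output)
```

View pics/crop1.png

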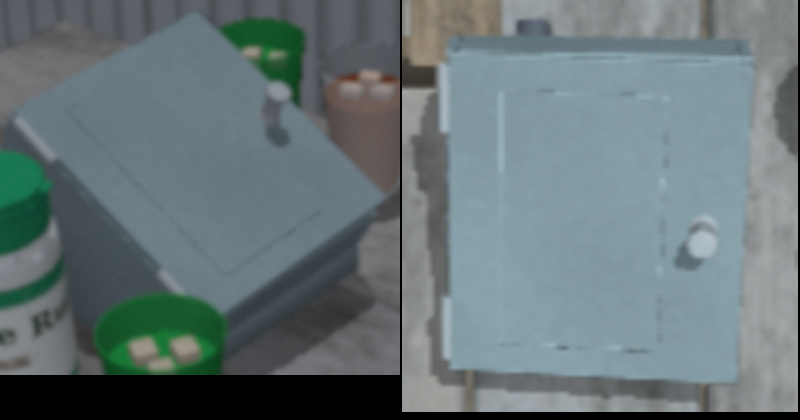

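```bash
cat > h.py <<'E'
import numpy as np, cv2
from scipy.optimize import least_squares
from scipy.spatial.transform import Rotation as Ro
from station import arm, snapshot, camera_info, ticket
c,s=np.cos(np.radians(28)),np.sin(np.radians(28))
U,V,N=np.array([c,0,s]),np.array([0,1,0]),np.array([-s,0,c])
def box(u,v,n): return np.array([0,0,.088])+(u*U+v*V+n*N)/1000
def Rz(a): return Ro.from_euler('z',a).as_matrix()
def W(p,q): return Rz(p[2])@q+[p[0],p[1],0]
def proj(cam,X):
    k=camera_info(cam);p=k['R']@X+k['t'];return np.array([k['fx']*p[0]/p[2]+k['cx'],k['fy']*p[1]/p[2]+k['cy']])
def ray(cam,px):
    k=camera_info(cam);d=k['R'].T@[(px[0]-k['cx'])/k['fx'],(px[1]-k['cy'])/k['fy'],1];return -k['R'].T@k['t'],d/np.linalg.norm(d)
def tri(rays):
    A=sum(np.eye(3)-np.outer(d,d) for o,d in rays);b=sum((np.eye(3)-np.outer(d,d))@o for o,d in rays);return np.linalg.solve(A,b)
E
python3 - <<'E'
from h import *
S=lambda x,y:('scene',np.array([200+x/2.5,155+y/2.5]));T=lambda x,y:('top',np.array([265+(x-402)/3.3,130+y/3.3]))
bl,br,fl,fr=box(124.5,110,52),box(124.5,-108,52),box(-124.5,110,52),box(-124.5,-108,52);h=box(0,-80,86)
obs=[(bl,S(18,112)),(br,S(195,13)),(fl,S(218,315)),(fr,S(382,197)),(bl,T(452,55)),(br,T(750,63)),(fl,T(450,368)),(fr,T(737,380)),(h,S(278,93)),(h,T(703,238))]
f=lambda p:np.concatenate([proj(o[0],W(p,q))-o[1] for q,o in obs])
r=least_squares(f,[.63,0,0],loss='soft_l1');print(r.x,np.round(r.fun.reshape(-1,2),1).tolist())
print('head tri',tri([ray(*S(278,93)),ray(*T(703,238))]),'model',W(r.x,h))
for a,b in((S(18,112),T(452,55)),(S(195,13),T(750,63)),(S(218,315),T(450,368)),(S(382,197),T(737,380))):print(tri([ray(*a),ray(*b)]))
print([W(r.x,q).round(3) for q in(bl,br,fl,fr)])
E
```

```text
[ 0.66804182 -0.02259595 -0.00743504] [[-1.7, -1.9], [-0.3, 3.1], [-0.8, 2.2], [0.7, 4.2], [-0.9, -0.1], [1.6, -1.1], [0.7, 1.1], [0.3, -1.2], [0.6, 2.2], [2.5, 0.4]]
head tri [ 0.62585626 -0.0967121   0.17198688] model [ 0.62707358 -0.10229355  0.16393349]
[0.75456103 0.08421991 0.18704872]
[ 0.74747661 -0.12671208  0.20307427]
[0.53526793 0.08847607 0.08051666]
[ 0.53065757 -0.1266377   0.08841092]
[array([0.754, 0.087, 0.192]), array([ 0.753, -0.131,  0.192]), array([0.535, 0.088, 0.075]), array([ 0.533, -0.13 ,  0.075])]
```

```bash
cat >> h.py <<'E'
def tool(p,tilt,yflip=1,spin=0.):
    """tool axis = -n leaned so the body goes toward -v by tilt (rad); closing line along u*yflip; spin about tool z"""
    R=Rz(p[2])
    z=-(np.cos(tilt)*N-np.sin(tilt)*V);y=U*yflip;x=np.cross(y,z)
    return Ro.from_matrix(R@np.column_stack([x,y,z])@Rz(spin))
def pull(p,q,rad=190,out=27): # pull point (world) at door angle q
    v=110-rad*np.cos(q)+out*np.sin(q);n=45+rad*np.sin(q)+out*np.cos(q)
    return W(p,box(0,v,n))
def tcp(P,o,d=.054): return P-o.as_matrix()[:,2]*d
P0=np.array([0.667,-.0205,-.012])
E
python3 - <<'E'
from h import *
p=P0
for fl in(1,-1):
  for t0,t1 in((.3,0),(.3,.3),(.4,-.4)):
    out=[]
    for q in np.linspace(0,1.75,6):
        o=tool(p,t0+(t1-t0)*q/1.75,fl);j=arm.ik(tcp(pull(p,q),o),o.as_quat());out.append(None if j is None else np.round(j,1).tolist())
    o=tool(p,t0,fl);j=arm.ik(tcp(pull(p,0),o,.2),o.as_quat());out.append(None if j is None else np.round(j,1).tolist())
    print(fl,t0,t1,*out,sep='\n')
k=W(p,box(45,-15,22))
for sp in np.arange(-3.1,3.2,.5):
    o=tool(p,0,1,sp);print(round(sp,1),*[None if j is None else np.round(j,1).tolist() for j in(arm.ik(tcp(k,o,d),o.as_quat()) for d in (.054,.17))])
E
```

```text
1
0.3
0
[0.7, 0.7, -0.6, 1.9, -0.1, 0.2, 0.5]
[0.7, 0.5, -0.6, 2.0, -0.1, 0.3, 0.4]
[0.5, 0.4, -0.5, 2.0, -0.0, 0.3, 0.1]
[0.5, 0.4, -0.7, 2.0, 0.5, 0.4, -0.5]
[0.4, 0.3, -0.8, 2.0, 0.7, 0.5, -0.9]
[0.1, 0.4, -0.6, 1.9, 0.8, 0.6, -1.1]
[0.9, 0.5, -0.7, 1.9, -0.3, 0.5, 0.6]
1
0.3
0.3
[0.7, 0.7, -0.6, 1.9, -0.1, 0.2, 0.5]
[0.7, 0.6, -0.6, 1.9, -0.2, 0.3, 0.5]
[0.7, 0.5, -0.7, 2.0, -0.2, 0.4, 0.4]
[0.6, 0.4, -0.7, 2.0, -0.1, 0.4, 0.2]
[0.6, 0.4, -0.8, 2.0, 0.1, 0.4, -0.2]
[0.4, 0.4, -0.8, 2.0, 0.4, 0.3, -0.6]
[0.9, 0.5, -0.7, 1.9, -0.3, 0.5, 0.6]
1
0.4
-0.4
[0.8, 0.8, -0.7, 1.9, -0.2, 0.3, 0.6]
[0.7, 0.5, -0.6, 2.0, -0.1, 0.3, 0.4]
[0.4, 0.4, -0.4, 2.0, 0.2, 0.3, -0.1]
[0.4, 0.4, -0.7, 2.0, 0.9, 0.6, -1.0]
[0.2, 0.4, -0.9, 1.9, 1.1, 0.9, -1.3]
[-0.1, 0.5, -0.8, 1.8, 1.1, 1.2, -1.5]
[1.0, 0.5, -0.7, 1.8, -0.4, 0.6, 0.8]
-1
0.3
0
[0.3, 0.6, -0.0, 1.9, -1.1, 0.5, -1.8]
[0.2, 0.5, 0.0, 2.0, -1.0, 0.4, -2.0]
[0.1, 0.4, 0.1, 2.0, -0.8, 0.4, -2.3]
[-0.1, 0.3, 0.1, 2.0, -0.4, 0.4, -2.8]
[0.6, 0.5, -1.1, 2.0, 1.0, 0.7, 2.0]
[0.4, 0.5, -1.1, 1.9, 1.1, 0.9, 1.8]
[0.3, 0.4, 0.1, 1.9, -0.9, 0.7, -2.
[... 909 characters left out ...]
, 0.9, 0.2, 0.3] [0.4, 0.5, -0.6, 1.9, 0.8, 0.4, 0.4]
-0.6 [0.1, 0.7, -0.2, 1.8, 0.6, 0.2, 0.0] [0.3, 0.5, -0.4, 1.9, 0.6, 0.4, 0.0]
-0.1 [0.1, 0.7, -0.1, 1.8, 0.4, 0.1, -0.3] [0.2, 0.5, -0.3, 1.9, 0.4, 0.3, -0.3]
0.4 [0.0, 0.7, -0.0, 1.8, 0.2, 0.1, -0.5] [0.1, 0.5, -0.2, 1.9, 0.3, 0.3, -0.6]
0.9 [0.0, 0.7, 0.0, 1.8, -0.1, 0.1, -0.8] [0.1, 0.5, -0.1, 1.9, 0.1, 0.3, -1.0]
1.4 [-0.0, 0.7, 0.1, 1.8, -0.3, 0.1, -1.1] [0.0, 0.5, 0.0, 1.9, -0.1, 0.3, -1.3]
1.9 [-0.1, 0.7, 0.1, 1.8, -0.6, 0.2, -1.3] [-0.1, 0.5, 0.1, 1.9, -0.2, 0.3, -1.7]
2.4 [-0.1, 0.7, 0.1, 1.8, -0.6, 0.2, -1.8] [-0.1, 0.5, 0.2, 1.9, -0.3, 0.3, -2.1]
2.9 [-0.1, 0.7, 0.2, 1.8, -0.9, 0.2, -2.0] [-0.2, 0.5, 0.3, 1.9, -0.6, 0.3, -2.4]
```

```bash
cat >> h.py <<'E'
def wpose():
    k=camera_info('wrist')['T_tool_cam'];T=np.eye(4);T[:3,:3]=Ro.from_quat(arm.read_eef_rot()).as_matrix();T[:3,3]=arm.read_tool_pos();return T@k
def wray(T,px):
    k=camera_info('wrist');d=T[:3,:3]@[(px[0]-k['cx'])/k['fx'],(px[1]-k['cy'])/k['fy'],1];return T[:3,3],d/np.linalg.norm(d)
def wproj(T,X):
    k=camera_info('wrist');p=T[:3,:3].T@(X-T[:3,3]);return np.array([k['fx']*p[0]/p[2]+k['cx'],k['fy']*p[1]/p[2]+k['cy']])
def wshot(name):
    T=wpose();im=snapshot('wrist');cv2.imwrite(f'pics/{name}.png',im);np.save(f'pics/{name}.npy',T);return T,im
E
python3 - <<'E'
from h import *
p=P0;o=tool(p,.3,1);X=tcp(pull(p,0),o,.2)
arm.movep(X,o.as_quat());T1,a=wshot('w1')
arm.line_to(X-Rz(p[2])@U*.08,.15);T2,b=wshot('w2')
print(arm.read_time(),wproj(T1,pull(p,0,190,41)),wproj(T2,pull(p,0,190,41)))
cv2.imwrite('pics/w12.png',np.vstack([a,b])[:, :][::1][0:960])
o=np.zeros((600,800,3),np.uint8);o[:300,:400]=cv2.resize(a,(400,300));o[300:,:400]=cv2.resize(b,(400,300))
ca=wproj(T1,pull(p,0,190,41)).astype(int);cb=wproj(T2,pull(p,0,190,41)).astype(int)
for i,(im,q) in enumerate(((a,ca),(b,cb))):
    x0,y0=np.clip(q[0]-66,0,640-133),np.clip(q[1]-50,0,380);print(x0,y0)
    o[300*i:300*i+300,400:799]=cv2.resize(im[y0:y0+100,x0:x0+133],(399,300),interpolation=cv2.INTER_CUBIC)
cv2.imwrite('pics/w12.png',o)
E
```

```text
2.9417 [319.61075665 224.15493253] [422.42707174 225.59140798]
253 174
356 175
```

View pics/w12.png

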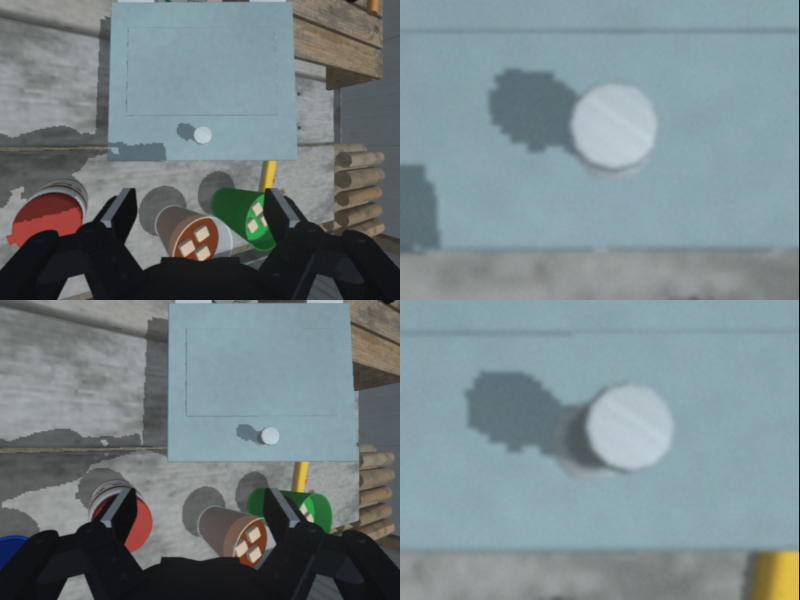

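```bash
python3 - <<'E'
from h import *
T1,T2=np.load('pics/w1.npy'),np.load('pics/w2.npy')
S=lambda x,y:np.array([200+x/2.5,155+y/2.5]);T=lambda x,y:np.array([265+(x-402)/3.3,130+y/3.3])
h1,h2=(324.7,215.7),(432.3,217.3)
print('head',tri([wray(T1,h1),wray(T2,h2)]),'all',tri([wray(T1,h1),wray(T2,h2),ray('scene',S(278,93)),ray('top',T(703,238))]))
fr=[(172.8,257.2),(269,257.8)];br=[(475,257.2),(572.8,257.8)]
for c in(fr,br):print(tri([wray(T1,c[0]),wray(T2,c[1])]))
BL,BR,FL,FR=box(124.5,110,52),box(124.5,-108,52),box(-124.5,110,52),box(-124.5,-108,52);H=box(0,-80,86)
obs=[(BL,'scene',S(18,112)),(BR,'scene',S(195,13)),(FL,'scene',S(218,315)),(FR,'scene',S(382,197)),(BL,'top',T(452,55)),(BR,'top',T(750,63)),(FL,'top',T(450,368)),(FR,'top',T(737,380)),(H,'scene',S(278,93)),(H,'top',T(703,238)),
(H,T1,h1),(H,T2,h2),(FR,T1,fr[0]),(FR,T2,fr[1]),(BR,T1,br[0]),(BR,T2,br[1])]
P=lambda c,X:proj(c,X) if isinstance(c,str) else wproj(c,X)
f=lambda p:np.concatenate([P(c,W(p,q)+[0,0,p[3]])-o for q,c,o in obs])
r=least_squares(f,[.66,0,0,0],loss='soft_l1');print(r.x,np.round(r.fun.reshape(-1,2),1).tolist())
g=lambda p:f([*p,0]);r=least_squares(g,[.66,0,0],loss='soft_l1');print(r.x,np.round(r.fun.reshape(-1,2),1).tolist())
print('model head',W(r.x,H),W(r.x,FR),W(r.x,BR))
E
```

```text
head [ 0.62351567 -0.09413875  0.17603713] all [ 0.62515627 -0.09494834  0.17359232]
[ 0.52846436 -0.12487289  0.09139529]
[ 0.73961898 -0.12725554  0.21174155]
[ 0.66473514 -0.01842165 -0.01153139  0.01225591] [[-2.8, -6.1], [-0.5, -0.9], [-1.5, -1.3], [0.9, 0.8], [-2.9, -0.0], [0.5, -0.7], [-1.5, 2.0], [-1.2, 0.0], [0.5, -1.7], [1.0, 1.3], [0.1, 5.3], [0.1, 5.2], [0.5, -0.6], [-0.7, -0.1], [0.2, -1.4], [-3.4, -0.5]]
[ 0.66985442 -0.01980829 -0.01082945] [[-3.3, -1.7], [-1.5, 3.3], [-2.7, 2.5], [-0.7, 4.6], [-1.9, -1.0], [0.5, -1.7], [-0.6, 0.2], [-1.0, -1.8], [-0.8, 2.5], [1.2, -0.3], [-1.7, 7.6], [-7.0, 7.4], [5.6, -0.0], [0.2, 0.4], [-7.9, -0.9], [-15.7, -0.1]]
model head [ 0.62861589 -0.09936637  0.16393349] [ 0.53435324 -0.12634716  0.07546407] [ 0.7541943  -0.12872801  0.19236248]
```

```bash
python3 - <<'E'
from h import *
T1,T2=np.load('pics/w1.npy'),np.load('pics/w2.npy')
S=lambda x,y:np.array([200+x/2.5,155+y/2.5]);T=lambda x,y:np.array([265+(x-402)/3.3,130+y/3.3])
h1,h2=(324.7,215.7),(432.3,217.3)
fr=[(172.8,257.2),(269,257.8)];br=[(475,257.2),(572.8,257.8)]
BL,BR,FL,FR,H=(124.5,0,7),(124.5,218,7),(-124.5,0,7),(-124.5,218,7),(0,190,41)
obs=[(BL,'scene',S(18,112)),(BR,'scene',S(195,13)),(FL,'scene',S(218,315)),(FR,'scene',S(382,197)),(BL,'top',T(452,55)),(BR,'top',T(750,63)),(FL,'top',T(450,368)),(FR,'top',T(737,380)),(H,'scene',S(278,93)),(H,'top',T(703,238)),
(H,T1,h1),(H,T2,h2),(FR,T1,fr[0]),(FR,T2,fr[1]),(BR,T1,br[0]),(BR,T2,br[1])]
P=lambda c,X:proj(c,X) if isinstance(c,str) else wproj(c,X)
def D(p,e):
    u,r,o=e;q=p[4];return W(p,box(u,110-r*np.cos(q)+o*np.sin(q),45+r*np.sin(q)+o*np.cos(q)))+[0,0,p[3]]
f=lambda p:np.concatenate([P(c,D(p,e))-o for e,c,o in obs])
for fix in (0,1):
    g=(lambda p:f([*p[:3],0,p[3]])) if fix else f
    r=least_squares(g,[.66,0,0,0] if fix else [.66,0,0,0,0],loss='soft_l1');print(r.cost,r.x,np.round(r.fun.reshape(-1,2),1).tolist())
    x=r.x if not fix else [*r.x[:3],0,r.x[3]];print(D(x,H))
E
```

```text
Traceback (most recent call last):
  File "h.py", line 11, in proj
    k=camera_info(cam);p=k['R']@X+k['t'];return np.array([k['fx']*p[0]/p[2]+k['cx'],k['fy']*p[1]/p[2]+k['cy']])
ValueError: time passes only in moves, steps and waits
```

```bash
sed -i 's/^from station.*/&\nimport functools; camera_info=functools.cache(camera_info)/' h.py; cat > fit.py <<'E'
from h import *
T1,T2=np.load('pics/w1.npy'),np.load('pics/w2.npy')
S=lambda x,y:np.array([200+x/2.5,155+y/2.5]);T=lambda x,y:np.array([265+(x-402)/3.3,130+y/3.3])
h1,h2=(324.7,215.7),(432.3,217.3)
fr=[(172.8,257.2),(269,257.8)];br=[(475,257.2),(572.8,257.8)]
BL,BR,FL,FR,H=(124.5,0,7),(124.5,218,7),(-124.5,0,7),(-124.5,218,7),(0,190,41)
obs=[(BL,'scene',S(18,112)),(BR,'scene',S(195,13)),(FL,'scene',S(218,315)),(FR,'scene',S(382,197)),(BL,'top',T(452,55)),(BR,'top',T(750,63)),(FL,'top',T(450,368)),(FR,'top',T(737,380)),(H,'scene',S(278,93)),(H,'top',T(703,238)),
(H,T1,h1),(H,T2,h2),(FR,T1,fr[0]),(FR,T2,fr[1]),(BR,T1,br[0]),(BR,T2,br[1])]
P=lambda c,X:proj(c,X) if isinstance(c,str) else wproj(c,X)
def D(p,e):
    u,r,o=e;q=p[4];return W(p,box(u,110-r*np.cos(q)+o*np.sin(q),45+r*np.sin(q)+o*np.cos(q)))+[0,0,p[3]]
f=lambda p:np.concatenate([P(c,D(p,e))-o for e,c,o in obs])
for fix in (0,1):
    g=(lambda p:f([*p[:3],0,p[3]])) if fix else f
    r=least_squares(g,[.66,0,0,0] if fix else [.66,0,0,0,0],loss='soft_l1');print(r.cost,r.x,np.round(r.fun.reshape(-1,2),1).tolist())
    x=r.x if not fix else [*r.x[:3],0,r.x[3]];print(D(x,H))
E
python3 fit.py
```

```text
19.38283224325707 [ 0.67241418 -0.01990775 -0.0087364  -0.00252082  0.08659045] [[-4.2, -0.8], [-0.3, -1.5], [-3.6, 3.2], [1.3, 0.2], [-2.2, -1.8], [0.4, -0.5], [-0.6, -0.7], [-1.0, 0.3], [-0.4, -1.1], [-0.1, 1.2], [0.1, 1.6], [-0.0, 1.5], [-0.4, 0.1], [-0.9, 0.6], [1.5, -1.5], [-1.5, -0.6]]
[ 0.62373768 -0.09522774  0.17578531]
19.665607293538176 [ 0.67109034 -0.01951671 -0.00895802  0.07307014] [[-4.0, -1.7], [-0.3, -1.5], [-3.3, 2.5], [1.3, 0.2], [-2.4, -1.5], [0.4, -0.5], [-0.8, -0.2], [-1.0, 0.3], [-0.2, -1.2], [0.0, 1.2], [0.1, 2.0], [0.1, 2.0], [-0.4, -0.1], [-0.9, 0.4], [1.4, -1.5], [-1.5, -0.6]]
[ 0.62357172 -0.09559388  0.17608424]
```

```bash
sed -i 's/^P0=.*/P0=np.array([0.6711,-.0195,-.009])/' h.py; python3 - <<'E'
from h import *
p=P0;q=.073;o=tool(p,.2);G=pull(p,q,190,30)
arm.movep(tcp(G,o,.16),o.as_quat());arm.line_to(tcp(G,o),.12);print('at',arm.read_ft_force().round(1))
arm.move_gripper(0,40);print(arm.read_opening(),arm.read_finger_force(),arm.read_ft_force().round(1),arm.read_time())
for q in np.linspace(.073,.4,4)[1:]:
    o=tool(p,.2);arm.line_to(tcp(pull(p,q,190,30),o),.08,o.as_quat());F=arm.read_ft_force();print(round(q,2),F.round(1),round(arm.read_opening(),3),arm.read_time())
    if np.linalg.norm(F)>60:break
wshot('w3')
E
```

```text
at [ 0.3  0.1 -0.3]
0.22875482962105514 38.51000979776586 [-2.3 -0.8  0.3] 5.075
0.18 [-2.7  1.1 -1.2] 0.225 5.4833
0.29 [-1.7  4.4 -3.2] 0.227 5.8917
0.4 [-1.5  6.5 -5.6] 0.232 6.3
```

View pics/w3.png

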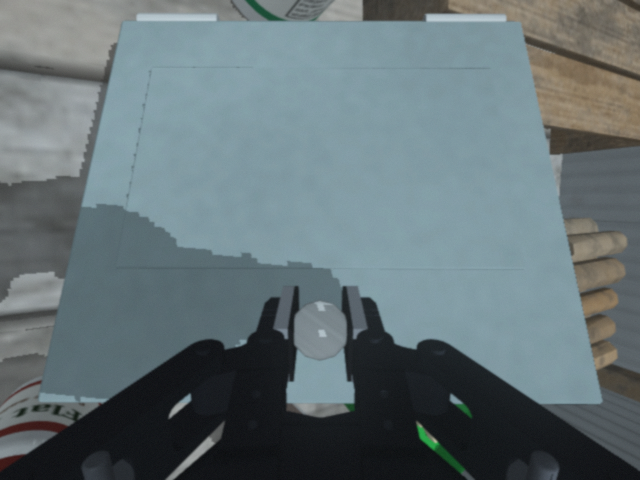

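The pull's head, at about (320,330), is held between the pads and the door is lifting at low force. I'll continue the arc.

```bash
python3 - <<'E'
from h import *
p=P0
for q in np.linspace(.4,1.72,13)[1:]:
    o=tool(p,.2);arm.line_to(tcp(pull(p,q,190,30),o),.1,o.as_quat());F=arm.read_ft_force();print(round(q,2),F.round(1),round(arm.read_opening(),3),arm.read_time())
    if np.linalg.norm(F)>50 or arm.read_opening()<.1:break
cv2.imwrite('pics/s4.png',np.hstack([snapshot('scene')[80:380,120:520],snapshot('top')[90:390,180:580]]))
E
```

```text
0.51 [ 0.2  8.3 -7.5] 0.23 6.7083
0.62 [ 2.1  9.2 -9.1] 0.23 7.0667
0.73 [  5.   10.4 -12.5] 0.226 7.425
0.84 [  9.1  10.4 -16.8] 0.23 7.7833
0.95 [ 11.2  10.9 -20.9] 0.227 8.1417
1.06 [ 15.2   9.8 -24.8] 0.225 8.5
1.17 [ 15.8   7.9 -27. ] 0.228 8.8583
1.28 [ 15.9   4.8 -25.3] 0.23 9.2167
1.39 [ 13.2   1.7 -23.8] 0.224 9.575
1.5 [  9.7  -0.3 -19.3] 0.227 9.9333
1.61 [  7.7  -2.4 -15.4] 0.222 10.2917
1.72 [  3.8  -2.  -12.9] 0.227 10.65
```

View pics/s4.png

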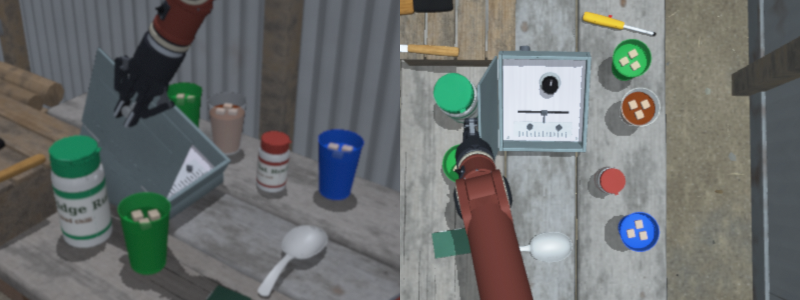

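```bash
python3 - <<'E'
from h import *
p=P0
arm.move_gripper(1.0);o=tool(p,.2);arm.line_to(tcp(pull(p,1.72,190,30),o,.054+.13),.2)
o=tool(p,0,1,-np.pi/2);K=W(p,box(20,-5,22));arm.movep(tcp(K,o,.23),o.as_quat());print(arm.read_joint_positions(),arm.read_time())
T,im=wshot('w5')
for n,a in dict(knob=(45,-15,36),tip=(-62,0,8),diaL=(-65,20,8),cor=(-116,101,0),c2=(-116,-101,0)).items():print(n,wproj(T,W(p,box(*a))).round(1))
E
```

```text
[ 0.1447507   0.34680608 -0.19299628  1.9568341   0.22255749  0.36280947
  1.35213576] 13.5333
knob [307.2 249. ]
tip [324.6 119.2]
diaL [348.2 115.4]
cor [447.4  50.1]
c2 [202.1  50.2]
```

View pics/w5.png

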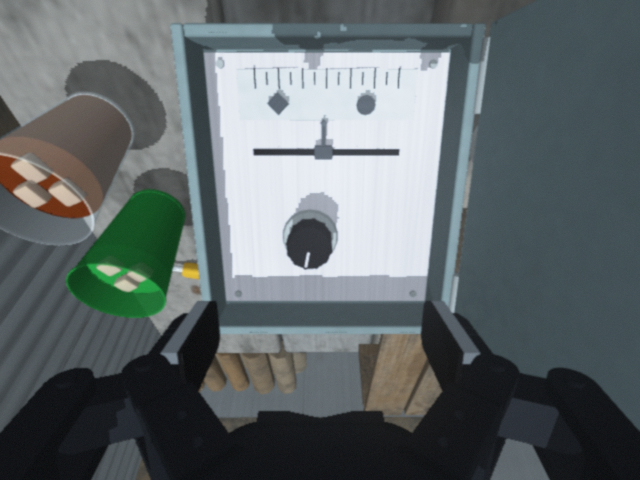

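```bash
python3 - <<'E'
import cv2,numpy as np
im=cv2.imread('pics/w5.png')
a=cv2.resize(im[80:160,250:400],None,fx=5,fy=5,interpolation=cv2.INTER_CUBIC)[:, :750];cv2.imwrite('pics/c5.png',a)
E
```

```text
(no output)
```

View pics/c5.png

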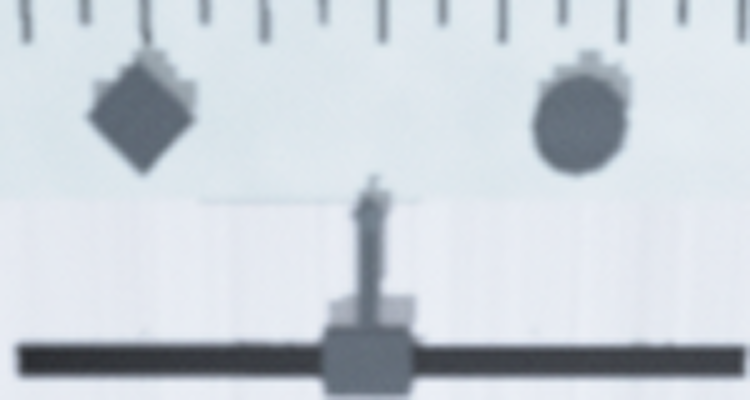

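```bash
python3 - <<'E'
from h import *
p=P0;T=np.load('pics/w5.npy');im=cv2.imread('pics/w5.png')
def onplane(px,n):
    o,d=wray(T,px);R=Rz(p[2]);A=R.T@(o-[p[0],p[1],0])-[0,0,.088];D=R.T@d
    t=(n/1000-A@N)/(D@N);X=A+t*D;return np.array([X@U,X@V])*1000
for n,px,h in(('dia',(278.6,115),8),('tip',(324,118.4),8),('corL',(206,53),0),('corR',(441,52),0)):print(n,onplane(px,h).round(1))
dk=(im.max(2)<70).astype(np.uint8);x,y,w,h=260,200,90,80
c=dk[y:y+h,x:x+w];nn,lab,st,ce=cv2.connectedComponentsWithStats(c);i=1+st[1:,4].argmax();print(st[i],ce[i]+[x,y])
a=np.linspace(0,6.28,40)
pr=np.array([wproj(T,W(p,box(45+20*np.cos(t),-15+20*np.sin(t),36))) for t in a]);print('pred top circle',pr.min(0),pr.max(0))
v=im.copy();cv2.polylines(v,[np.round(pr*8).astype(np.int32)],True,(0,0,255),1,0,3)
cv2.imwrite('pics/c6.png',cv2.resize(v[190:290,250:370],None,fx=5,fy=5,interpolation=cv2.INTER_CUBIC))
E
```

```text
dia [-65.4 -38.9]
tip [-62.6  -0.5]
corL [-113.9  -98. ]
corR [-114.6   95.9]
[  27   19   44   48 1560] [309.11538462 242.38846154]
pred top circle [284.06647889 226.91309773] [330.26684614 270.34922295]
```

View pics/c6.png

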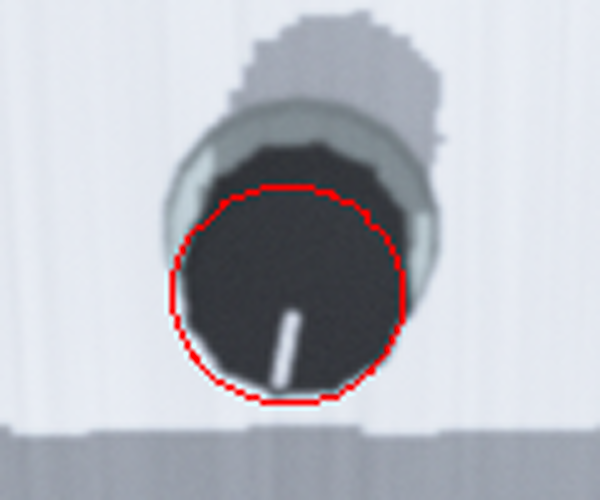

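```bash
cat >> h.py <<'E'
def onplane(T,px,n,p=P0):
    o,d=wray(T,px);R=Rz(p[2]);A=R.T@(o-[p[0],p[1],0])-[0,0,.088];D=R.T@d
    t=(n/1000-A@N)/(D@N);X=A+t*D;return np.array([X@U,X@V])*1000
KN=W(P0,box(44,-14,22))
def turn(s0,s1,step=.2):
    o=tool(P0,0,1,s0);arm.movep(tcp(KN,o,.16),o.as_quat());arm.line_to(tcp(KN,o),.12)
    arm.move_gripper(0,60);print('grip',arm.read_opening(),arm.read_finger_force(),arm.read_ft_force().round(1),arm.read_time())
    for s in np.linspace(s0,s1,max(2,int(np.ceil(abs(s1-s0)/step))+1))[1:]:
        o=tool(P0,0,1,s);arm.line_to(tcp(KN,o),.1,o.as_quat());F=arm.read_ft_force();print(round(s,2),F.round(1),arm.read_wrist_torque().round(2),round(arm.read_time(),2))
        if np.linalg.norm(F)>60: break
    arm.move_gripper(1.0);arm.line_to(tcp(KN,o,.17),.2)
def look(name):
    o=tool(P0,0,1,-np.pi/2);K=W(P0,box(20,-5-20,22));arm.movep(tcp(K,o,.23),o.as_quat());T,im=wshot(name);print(arm.read_time())
    q=wproj(T,W(P0,box(-62,-35,8))).astype(int);x,y=q[0]-50,q[1]-35;print('origin',x,y,'x7')
    cv2.imwrite(f'pics/{name}c.png',cv2.resize(im[y:y+75,x:x+110],None,fx=7,fy=7,interpolation=cv2.INTER_CUBIC))
E
python3 - <<'E'
from h import *
turn(-1.35,1.39);look('w7')
E
```

```text
grip 0.45437079143991915 63.22293949611776 [-3.7 -0.5  5.6] 15.5167
-1.15 [-4.1  0.2  5. ] [ 0.15  0.65 -0.25] 15.86
-0.96 [-4.   0.9  5.3] [ 0.09  0.68 -0.24] 16.2
-0.76 [-4.3  0.5  4.6] [ 0.12  0.66 -0.24] 16.54
-0.57 [-4.2 -0.5  4.9] [ 0.17  0.7  -0.29] 16.88
-0.37 [-4.4 -0.   6. ] [ 0.14  0.69 -0.24] 17.23
-0.18 [-4.3  0.4  5.5] [ 0.09  0.72 -0.26] 17.57
0.02 [-4.8  0.1  5.4] [ 0.08  0.73 -0.2 ] 17.91
0.22 [-4.6  0.1  5.3] [ 0.15  0.74 -0.26] 18.25
0.41 [-4.1  0.2  5.1] [ 0.09  0.69 -0.22] 18.59
0.61 [-4.2  0.2  5.6] [ 0.1   0.76 -0.25] 18.93
0.8 [-5.1  0.2  5.4] [ 0.13  0.78 -0.29] 19.27
1.0 [-4.4  0.8  5.4] [ 0.03  0.84 -0.2 ] 19.62
1.19 [-5.7 -0.1  5. ] [ 0.13  0.82 -0.27] 19.96
1.39 [-4.7 -0.1  6.1] [ 0.11  0.81 -0.25] 20.3
23.4167
origin 257 84 x7
```

View pics/w7c.png

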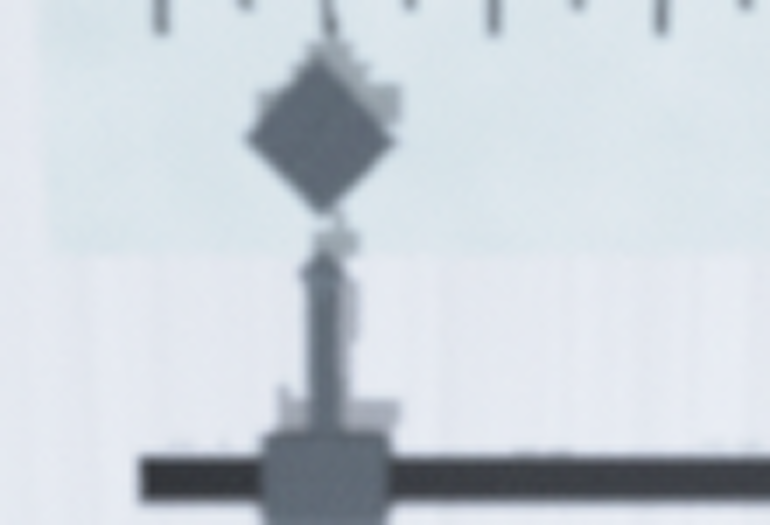

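The pointer tip is at x≈322 and the diamond point at x≈321 in the 7x crop, so they agree within about 0.2 mm. The gripper is clear of everything and the door was still wide open in the view from above the panel. I'm handing in.

```bash
python3 -c "
from station import ticket
print(ticket.finish_job())"
```

```text
the job is handed in; nothing more can be done
None
```

The job is handed in: I swung the door to about 1.7 rad and left it open, then turned the knob until the pointer tip stood within about 0.2 mm of the diamond's point and let go; I saw no contact with the shakers, the cup or the pointer, but I did not re-measure the door angle or their positions at the end, and the hand-in call returned no verdict.

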